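Hold the spray stencil flush on a tilted block

ROBOT

A 6-joint arm with a two-finger parallel gripper is mounted at the origin on the work surface. World frame = base frame: x ahead of the robot, y to its left, z up, the work surface at z = 0. Lengths are in m, angles in rad, forces in N, time in s.
With the tool pointing down it reaches from about 0.35 to 0.925 m from the base axis. Payload 6.4 kg.
Tool frame: the origin (TCP) lies at the very end of the fingers, on their centre line; the grasp point (between the pads) lies env.grip_depth behind it (env.grip_depth is the distance from the TCP to the grasp point, in m); z points along the fingers, y is the line along which they close (so a half turn about z gives the same grasp; the last joint's range is limited). The gripper opens to 94 mm and grips with 3 to 60 N. Pads are 16 mm wide; open, the fingers measure 119 mm over their backs; the gripper's body (75 mm by 177 mm) begins 78 mm behind the grasp point.
Start: joints at [1.042, 0.245, 1.558, -0, 1.339, -0.174], TCP at [0.226, 0.61, 0.185] pointing down, gripper open.
Joint ranges: [-3.13, 3.13], [-1.02, 2.26], [0.13, 2.54], [-0.95, 4.09], [0.21, 2.88], [-2.74, 2.74]. Speed limits (rad/s): [2.57, 2.57, 3.14, 3.14, 3.14, 3.14].

INTERFACE

Orientations are given as a 3x3 rotation matrix whose columns are the frame's x, y, z axes.
In Python, from workcell import env gives the robot as it stands. The module is installed in compiled form; this text tells all that it offers.
- The arm moves only by the tool step_arm, never from a script. Its argument "deltas" is text: rows parted by semicolons, each of 5 numbers parted by spaces: the shift along the world's x, y, z in units of 200 mm (1.0 is 200 mm), then the turn about the world's z in units of 360 degrees (1.0 is 360 degrees), then the opening, from 0 (shut) to 1 (fully open). A call has 1 to 12 rows; each row shifts and turns the commanded pose from where the row before left it; what a row does not reach is not made up. A row lasts 1/12 s, in which the tool goes at most 41.7 mm and 7.16 degrees, less where a joint would pass 70% of its speed; a pose out of reach is approached as far as the arm can. A call with a number of a shift or a turn outside -1 to 1 is refused whole. A call with a gripper value outside its range is refused whole. The fingers move at their own pace and stop on an object; "squeeze" is the grip in N (left out, the last holds). Time passes only in rows, so rows that do not move let the fingers close. It gives the time, the measured TCP pose, the force, the opening and the grip force at its end, in the units of the state.
- env.observe(): the state, without advancing time (a new reading comes with each control period).
- env.snapshot(name): name is "scene" or "top" or "wrist"; returns a dict with "pixels" (384x512x3 uint8, red, green, blue), "z_map" (384x512 float32, m along the optical axis (not along the pixel's ray), 0 where there is no reading), "mtx" (3x3 intrinsics, pixels), "D" ([k1, k2, p1, p2, k3] as OpenCV has them; the pictures are not rectified), "extrinsics" (4x4, takes a point from camera to world coordinates); the wrist camera has in their place "hand_eye" (4x4, takes a point from camera to tool coordinates, whose origin is the TCP and whose axes are the flange's). Camera axes: x right, y up, looking along -z (the intrinsics and any distortion apply to the point x, -y, -z); pixel columns grow to the right and rows downward; lengths in m; the calibration is good to about 2 mm. A picture is of the moment at which its call begins: read the wrist's pose just before it.
- env.job_done(): hands the job in; it is judged then, once.
The state is a dict: "time": time; "joint_pos": joint angles; "joint_vel": joint speeds; "joint_efforts": joint torques, N m; "tcp_pos": TCP position; "tcp_rot": TCP orientation; "force": force on the tool from outside, world axes, zero at the start; "ft_torque": the same for the moment, N m; "opening": opening from 0.0 (shut) to 1.0 (fully open); "finger_force": force on a finger pad.
Only numpy, scipy, OpenCV 4.12 (cv2) and the standard library are available. Lean on these libraries where they do the work, as an engineer would, in place of code of your own. Each camera call takes 0.05 s, during which the arm holds its last target. There are 200 camera calls.

TASK

Lay the bare wooden block that stands among the blue ones flat on the sloping face of the tilting spray stand, in the middle, square, with one short end down against the lip, and let go of it. Then take the steel stencil by its handle and hold it flush on top of the block, centred and square with its window towards the lip, pressing lightly all over so that no paint can creep under; finish while still gripping and pressing it there, ready to be sprayed. The blocks with blue tops are still wet: leave them and everything else on the table where they are.

Things in the scene. Friction and masses are not known exactly. Their poses are not given: they have to be found in the camera images.
- block_mid (a point): centre of the loose bare pine block, the one with an unpainted top among the blue ones (not those in rows on the plywood board): 100 long (its x) by 56 wide (its y) by 46 mm high (its z), about 0.13 kg, a dark 25 mm bore mark in the middle of its top. It starts lying flat on the table, so that its centre is 23 mm up.
- stand_face (a point): on the spray stand's tilting top plate: upper face, foot of the lip, mid-width, about 82 mm up. x points up the slope (away from the robot), y along the lip, z out of the face. The plate runs 144 mm up from here, 75 mm to either side; lip 14 mm high, inner side at x = 0. The slope (15 to 30 degrees) is clamped; rubber buffers let the plate sink straight in, about 1 mm per 4 N, 8 mm at most.
- stencil_mid (a point): middle of the underside of the steel stencil (loose): a flat sheet 120 long (x) by 80 wide (y) by 3 mm thick, z upwards towards the handle, about 0.16 kg; it starts lying flat on the table, this point at table height. Its window, 22 (x) by 34 mm (y) with blue overspray around it, is centred 35 mm from here in -x.
- stencil_grip (a point): centre of the stencil's black pull handle: a straight bar 64 long (x) by 14 wide (y) by 16 mm high on two posts, 42 mm above the sheet's underside and 15 mm in +x from the stencil's middle. Pinch it across its 14 mm, along y.
- stencil_window (a point): centre of the stencil's window, on the underside.
- blue1: wet block with a blue top, same size as the bare one, origin in the middle of its underside; leave alone
- blue2: another wet block with a blue top, origin in the middle of its underside; leave alone
- blue3: another wet block with a blue top, farther back, origin in the middle of its underside; leave alone
- spraycan: spray can, 66 mm across, 185 mm tall, origin under its base; leave alone
- tin: paint tin, 86 mm across, 88 mm tall, origin under its base; leave alone
- tape: roll of yellow masking tape lying flat, 104 mm across, 24 mm high, origin under its middle; leave alone
- scraper: scraper with a wooden handle lying on the table near the drying rack, blade away from the robot; leave alone
Not all that is in view belongs to the job. What is shaped like the part that bears stencil_mid but pink or yellow is not meant.

How it is judged:
By the outcome, as a careful person would: the job done as asked, in the order asked, and still so for the second after the job is handed in, while the arm keeps its last pose, push and grip.
It also fails if it takes over 53 s, if anything falls off the work surface, if the arm or the gripper's body presses on something with over 40 N, if the wrist force passes 120 N, or if a joint passes its speed limit or range.

## Working session

There is one attempt and no reset: what is moved stays moved. The work goes in short steps, Python scripts to look and compute and a tool call to move; the robot and the scene stay as the last step left them, time stands still between calls to the robot, and variables do not carry over. Pictures are saved under pics/ and viewed, at most 10 in all, crops included, and the job is handed in when it is done.

Besides the shell and the picture viewer there is one more tool, called after ">>>" as name(argument=value, ...) on one line, values as JSON. step_arm: Moves the arm, as the interface text tells. Shifts and turns lie within -1 to 1; 1 stands for 200 mm of shift or 360 degrees of turn. Its arguments: {"type":"object","properties":{"deltas":{"type":"string"},"squeeze":{"type":"number"}},"required":["deltas"]}

```bash
mkdir -p pics
cat > h.py <<'E'
import numpy as np, cv2
from workcell import env
def snap(n):
    s=env.observe(); d=env.snapshot(n)
    if n=="wrist":
        T=np.eye(4);T[:3,:3]=s["tcp_rot"];T[:3,3]=s["tcp_pos"];d["E"]=T@np.array(d["hand_eye"])
    else: d["E"]=np.array(d["extrinsics"])
    return d
def rays(d,uv):
    p=cv2.undistortPoints(np.array(uv,float).reshape(-1,1,2),np.array(d["mtx"]),np.array(d["D"],float)).reshape(-1,2)
    return np.c_[p[:,0],-p[:,1],-np.ones(len(p))]
def plane(d,uv,z):
    r=rays(d,uv)@d["E"][:3,:3].T; o=d["E"][:3,3]
    return o+r*((z-o[2])/r[:,2])[:,None]
def pts(d,uv):
    uv=np.array(uv).reshape(-1,2).astype(int); r=rays(d,uv)
    z=d["z_map"][uv[:,1],uv[:,0]]
    return (r*z[:,None])@d["E"][:3,:3].T+d["E"][:3,3]
def save(d,n,crop=None,k=1):
    im=d["pixels"][:,:,::-1]
    if crop: x0,y0,x1,y1=crop; im=im[y0:y1,x0:x1]
    cv2.imwrite("pics/"+n,cv2.resize(im,None,fx=k,fy=k,interpolation=cv2.INTER_CUBIC))
E
python3 - <<'E'
from h import *
for n in("top","scene"):
    d=snap(n); save(d,n+"1.png",k=1.5); print(n,d["E"][:3,3].round(3),d["mtx"][0][0],d["D"])
s=env.observe();print(env.grip_depth,s["tcp_rot"],s["force"],s["opening"],s["time"])
E
```

```text
top [ 0.23  -0.029  1.472] 465.07394219042123 [0.00327094 0.         0.         0.         0.        ]
scene [ 1.321 -0.42   0.908] 398.84235395799834 [-0.10609426  0.          0.          0.          0.        ]
0.0188 [[-9.37711303e-01  3.47414377e-01 -8.73902305e-04]
 [ 3.47415338e-01  9.37710203e-01 -1.46914577e-03]
 [ 3.09064743e-04 -1.68124166e-03 -9.99998539e-01]] [ 0.04777195 -0.14166535 -0.25629366] 0.9992557304998871 0.1
```

View pics/top1.png

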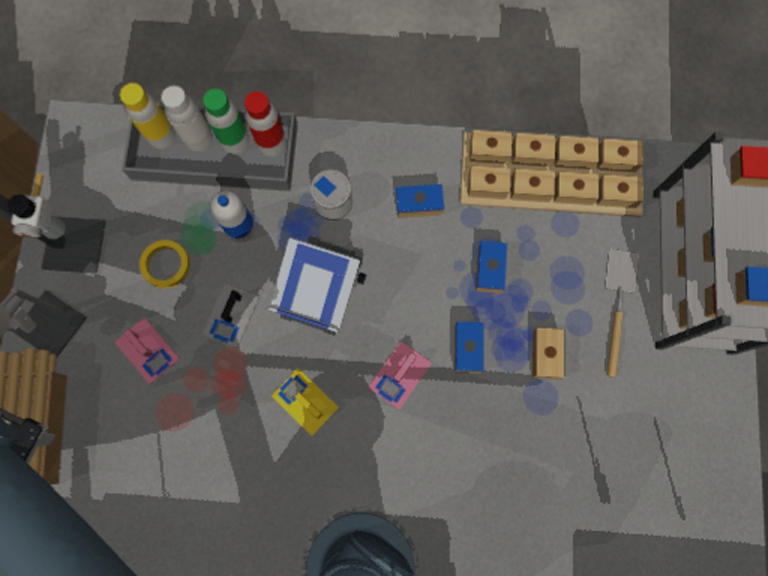

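View pics/scene1.png

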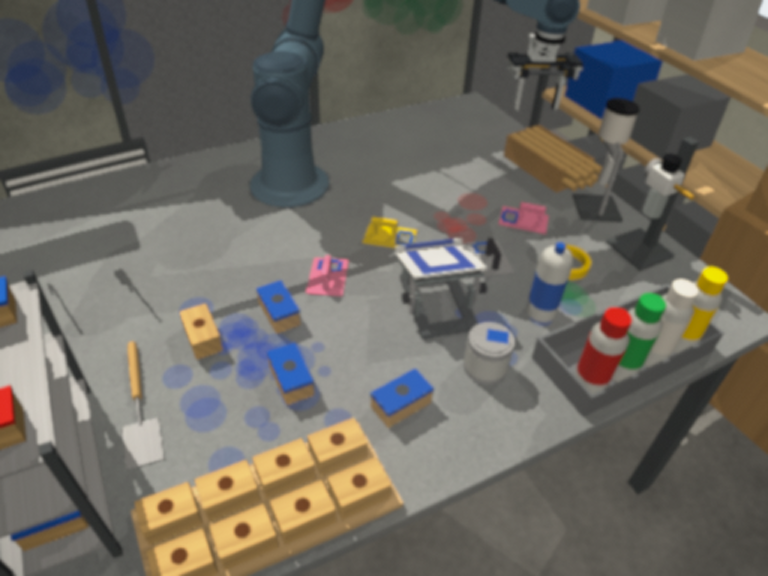

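Top view (1.5x pixels): the bare block is at (549,352). Lookalikes for it are the eight board blocks at (490–623, 145–190), the rack blocks at about (683,210–310), and the blue-topped blocks at (492,265), (470,346) and (420,198). The steel stencil with a black handle is at (226,315). Its lookalikes are pink at (147,350) and (401,374), and yellow at (305,402). The stand is at (317,284). I choose the block at (549,352) and the stencil at (226,315).

Run:
```python
from h import *
d=snap("top"); im=d["pixels"]; hsv=cv2.cvtColor(im,cv2.COLOR_RGB2HSV)
def reg(x0,y0,x1,y1):
    m=np.zeros(im.shape[:2],bool); m[int(y0/1.5):int(y1/1.5),int(x0/1.5):int(x1/1.5)]=1; return m
def uvs(m): v,u=np.nonzero(m); return np.c_[u,v]
# block
m=reg(520,315,580,390); uv=uvs(m); P=pts(d,uv)
k=(P[:,2]>.035)&(P[:,2]<.06)&(hsv[uv[:,1],uv[:,0],1]>60)
w=plane(d,uv[k],.046); r=cv2.minAreaRect((w[:,:2]*1000).astype(np.float32)); print("block",r,np.median(P[k,2]))
# stand
uv=uvs(reg(265,225,370,340)); P=pts(d,uv); k=(P[:,2]>.07)&(P[:,2]<.2)
P=P[k]; uv=uv[k]
ok=np.ones(len(P),bool)
for i in range(8):
    A=np.c_[P[ok,:2],np.ones(ok.sum())]; c=np.linalg.lstsq(A,P[ok,2],rcond=None)[0]; e=P[:,2]-np.c_[P[:,:2],np.ones(len(P))]@c; ok=abs(e)<.006
n=np.array([-c[0],-c[1],1]);n/=np.linalg.norm(n); print("plane",c,"slope",np.degrees(np.arccos(n[2])),"downhill yaw", np.degrees(np.arctan2(-n[1],-n[0])),ok.sum(),e[ok].std())
r=cv2.minAreaRect((P[ok,:2]*1000).astype(np.float32)); print("stand xy",r, "z",P[ok,2].min(),P[ok,2].max())
hi=e>.008; print("above",hi.sum(),P[hi].mean(0) if hi.any() else 0)
# stencil
uv=uvs(reg(200,280,255,350)); h=hsv[uv[:,1],uv[:,0]]
b=(h[:,0]>100)&(h[:,0]<130)&(h[:,1]>90)&(h[:,2]>50); w=plane(d,uv[b],.003);print("window",w.mean(0),cv2.minAreaRect((w[:,:2]*1000).astype(np.float32)))
b=(h[:,2]<30); w=plane(d,uv[b],.05);print("handle",w.mean(0),cv2.minAreaRect((w[:,:2]*1000).astype(np.float32)),np.median(pts(d,uv[b])[:,2]))
save(d,"c1.png",(130,140,390,265),3)
```

```text
block ((450.5421142578125, -355.5400085449219), (100.64707946777344, 55.66056823730469), 1.3814889192581177) 0.04722122137519791
plane [ 0.36699815 -0.09182128 -0.07876704] slope 20.722153602582686 downhill yaw -14.046785242801231 2216 0.0027103924778705928
stand xy ((545.0169067382812, 132.78668212890625), (150.9534149169922, 138.7936553955078), 75.98961639404297) z 0.07977541850621162 0.13964459913733895
above 129 [0.4795539  0.14726353 0.09797185]
window [0.45196034 0.32786327 0.003     ] ((452.19122314453125, 327.5591735839844), (54.37713623046875, 42.06101989746094), 74.07325744628906)
handle [0.49984665 0.31017036 0.05      ] ((498.9236145019531, 308.5173034667969), (20.982925415039062, 61.174007415771484), 73.99943542480469) 0.050115431409585964
```

View pics/c1.png

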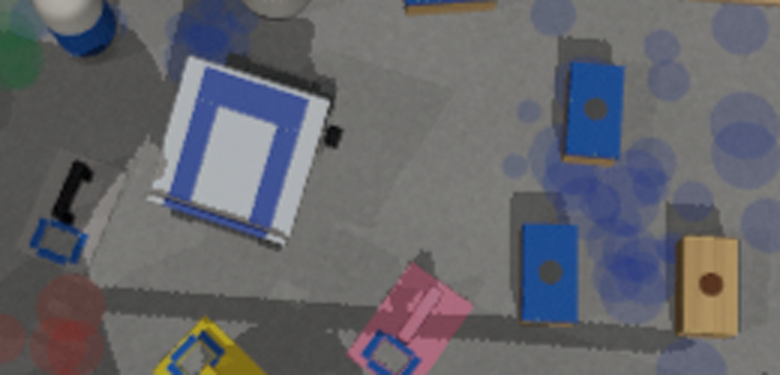

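Crop: the bare block is at (711,284) in the crop, with an unpainted top and a dark bore; its size measures 100.6 × 55.7 mm, which matches. The steel stencil has its window at (57,240) and its handle at (72,190). The lip runs from (150,198) to (285,243). I'm moving over the stencil first for a wrist look on the way.

>>> step_arm(deltas="0.127 -0.15 0.02 0.001 1; 0.127 -0.15 0.02 0.001 1; 0.127 -0.15 0.02 0.001 1; 0.127 -0.15 0.02 0.001 1; 0.127 -0.15 0.02 0.001 1; 0.127 -0.15 0.02 0.001 1; 0.127 -0.15 0.02 0.001 1; 0.127 -0.15 0.02 0.001 1; 0.127 -0.15 0.02 0.001 1; 0.127 -0.15 0.02 0.001 1; 0 0 0 0 1; 0 0 0 0 1", squeeze=10)

```text
time: 1.15
tcp_pos: [0.4807, 0.3082, 0.2254]
tcp_rot: [[-0.957, 0.291, -0.0], [0.291, 0.957, 0.0], [0.0, 0.0, -1.0]]
force: [-0.1, 0.1, 0.2]
opening: 0.997
finger_force: 0.0
```

Run:
```python
from h import *
d=snap("wrist"); save(d,"w1.png",k=1.5); print(d["E"].round(3)); s=env.observe(); print(s["tcp_pos"],s["time"],s["joint_pos"])
np.save("w1.npy",d,allow_pickle=True)
```

```text
[[ 0.292 -0.919 -0.266  0.404]
 [ 0.956  0.281  0.081  0.332]
 [ 0.    -0.278  0.961  0.426]
 [ 0.     0.     0.     1.   ]]
[0.47974482 0.30924748 0.22510147] 1.2 [ 3.73760914e-01  2.93188878e-02  1.72334147e+00  4.51296451e-04
  1.38965508e+00 -9.03698209e-01]
```

View pics/w1.png

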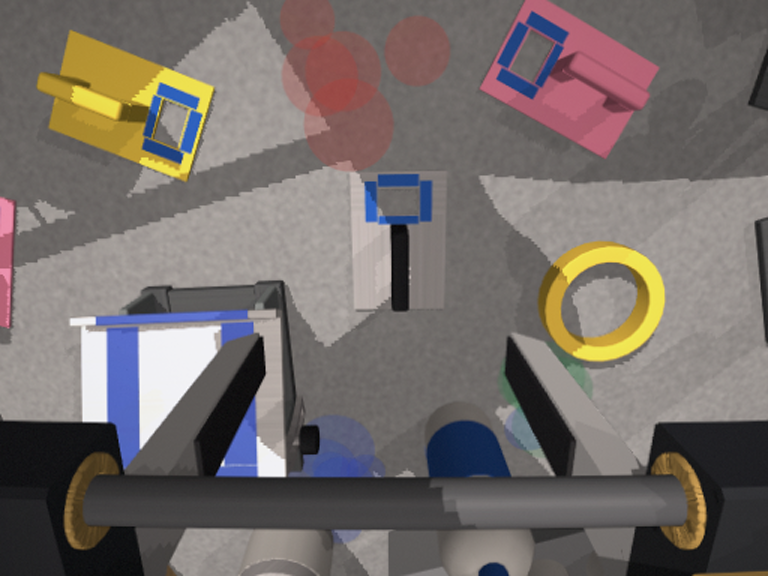

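Wrist view (1.5x pixels): the steel stencil has its corners at (351,172), (446,172), (444,310) and (354,308), the window at (398,202) and the black bar at (400,267). The stand's lip runs from (72,320) to (275,313).

Run:
```python
from h import *
d=np.load("w1.npy",allow_pickle=True).item(); im=d["pixels"]; hsv=cv2.cvtColor(im,cv2.COLOR_RGB2HSV)
c=plane(d,np.array([[351,172],[446,172],[444,310],[354,308]])/1.5,.003)[:,:2]; print("corners",c.round(4),"mean",c.mean(0), np.linalg.norm(c-np.roll(c,1,0),axis=1))
x=(c[2]+c[3]-c[0]-c[1]); print("yaw",np.degrees(np.arctan2(x[1],x[0])))
v,u=np.mgrid[110:152,234:298]; uv=np.c_[u.ravel(),v.ravel()]; h=hsv[uv[:,1],uv[:,0]]
b=(h[:,0]>100)&(h[:,0]<130)&(h[:,1]>90); w=plane(d,uv[b],.003);print("ring",cv2.minAreaRect((w[:,:2]*1000).astype(np.float32)))
v,u=np.mgrid[145:210,234:298]; uv=np.c_[u.ravel(),v.ravel()]; P=pts(d,uv); k=(P[:,2]>.046)&(P[:,2]<.056)
print("bar top",k.sum(),cv2.minAreaRect((P[k,:2]*1000).astype(np.float32)),np.median(P[k,2]))
# stand profile along uphill at columns
v=np.arange(195,300,3)
for col in (70,110):
  P=pts(d,np.c_[np.full(len(v),col),v]); a=np.radians(-14); q=P[:,0]*np.cos(a)+P[:,1]*np.sin(a)
  print(np.c_[v,q.round(4),P[:,2].round(4)][:14].tolist())
  k=(P[:,2]>.088)&(v>225);print(np.polyfit(q[k],P[k,2],1))
```

```text
corners [[0.4214 0.2977]
 [0.4443 0.3729]
 [0.5604 0.3398]
 [0.5351 0.2635]] mean [0.49030808 0.3184815 ] [0.11877358 0.07858974 0.12074414 0.0803092 ]
yaw -16.335087253743346
ring ((454.0466003417969, 328.3217468261719), (55.78532791137695, 41.32522201538086), 73.0320816040039)
bar top 627 ((503.4029235839844, 314.1426086425781), (13.131694793701172, 62.855384826660156), 73.25634002685547) 0.050705282411366626
[[195.0, 0.4306, -0.0012], [198.0, 0.4345, 0.0003], [201.0, 0.4383, 0.0016], [204.0, 0.4427, 0.0011], [207.0, 0.3113, 0.4257], [210.0, 0.4205, 0.0944], [213.0, 0.4238, 0.0946], [216.0, 0.4271, 0.0949], [219.0, 0.4343, 0.0844], [222.0, 0.4376, 0.0851], [225.0, 0.4404, 0.0871], [228.0, 0.4435, 0.0882], [231.0, 0.4469, 0.0886], [234.0, 0.4497, 0.0904]]
[-2.06238519  1.0720576 ]
[[195.0, 0.4292, 0.0137], [198.0, 0.4329, 0.0149], [201.0, 0.4368, 0.0158], [204.0, 0.4416, 0.0134], [207.0, 0.445, 0.0156], [210.0, 0.4225, 0.0949], [213.0, 0.4259, 0.0947], [216.0, 0.3113, 0.4257], [219.0, 0.4363, 0.0848], [222.0, 0.4397, 0.0851], [225.0, 0.4425, 0.0871], [228.0, 0.4454, 0.0887], [231.0, 0.4485, 0.0898], [234.0, 0.4518, 0.0903]]
[-2.17476719  1.12585097]
```

>>> step_arm(deltas="0 -0.2 0 0.002 1; 0 -0.2 0 0.002 1; 0 -0.2 0 0.002 1; 0 -0.2 0 0.002 1; -0.01 -0.2 0 0.002 1; -0.01 -0.2 0 0.002 1; -0.01 -0.2 0 0.003 1; -0.02 -0.2 0 0.005 1; -0.02 -0.2 0 0.005 1; -0.03 -0.2 0 0.005 1; -0.05 -0.2 0 0.005 1; 0 -0.2 0 0.005 1")

```text
time: 2.2
tcp_pos: [0.4488, -0.1704, 0.2252]
tcp_rot: [[-0.999, 0.037, -0.0], [0.037, 0.999, 0.0], [0.0, 0.0, -1.0]]
force: [0.3, -0.1, -0.9]
opening: 1.0
finger_force: 0.0
```

>>> step_arm(deltas="0 -0.2 0 0.005 1; 0 -0.2 0 0.003 1; 0 -0.2 0 0 1; 0 -0.2 0 0 1; 0 -0.12 0 0 1; 0 0 0 0 1; 0 0 0 0 1")

```text
time: 2.78
tcp_pos: [0.4502, -0.3536, 0.2247]
tcp_rot: [[-1.0, -0.01, -0.001], [-0.01, 1.0, 0.002], [0.001, 0.002, -1.0]]
force: [0.7, 1.1, 0.0]
opening: 1.002
finger_force: 0.0
```

>>> step_arm(deltas="0 -0.01 -0.17 0.002 1; 0 0 -0.17 0 1; 0 0 -0.17 0 1; 0 0 -0.17 0 1; 0 0 -0.17 0 1; 0 0 -0.13 0 1; 0 0 -0.09 0 1; 0 0 0 0 0; 0 0 0 0 0; 0 0 0 0 0; 0 0 0 0 0; 0 0 0 0 0", squeeze=12)

```text
time: 3.78
tcp_pos: [0.4509, -0.3572, 0.0134]
tcp_rot: [[-1.0, -0.023, 0.002], [-0.023, 1.0, -0.002], [-0.002, -0.003, -1.0]]
force: [-0.4, -0.4, -0.3]
opening: 0.683
finger_force: 0.0
```

>>> step_arm(deltas="0 0 0 0 0; 0 0 0 0 0; 0 0 0 0 0; 0 0 0.1 0 0; 0 0 0.15 0 0; 0 0 0.2 0 0; 0 0 0.2 0 0; 0 0 0.2 0 0; 0 0.1 0.1 0 0; 0 0 0 0 0; 0 0 0 0 0")

```text
time: 4.7
tcp_pos: [0.45, -0.3365, 0.202]
tcp_rot: [[-1.0, -0.023, 0.001], [-0.023, 1.0, -0.002], [-0.001, -0.002, -1.0]]
force: [0.6, -0.4, -1.9]
opening: 0.594
finger_force: 12.0
```

>>> step_arm(deltas="0.028 0.198 0 -0.0036 0; 0.028 0.198 0 -0.0036 0; 0.028 0.198 0 -0.0036 0; 0.028 0.198 0 -0.0036 0; 0.028 0.198 0 -0.0036 0; 0.028 0.198 0 -0.0036 0; 0.028 0.198 0 -0.0036 0; 0.028 0.198 0 -0.0036 0; 0.028 0.198 0 -0.0036 0; 0.028 0.198 0 -0.0036 0; 0.028 0.198 0 -0.0036 0; 0.028 0.198 0 -0.0036 0")

```text
time: 5.7
tcp_pos: [0.5156, 0.1401, 0.198]
tcp_rot: [[-0.969, 0.248, -0.005], [0.248, 0.969, -0.001], [0.005, -0.002, -1.0]]
force: [0.5, 0.3, -0.9]
opening: 0.594
finger_force: 12.0
```

>>> step_arm(deltas="0 0 -0.05 0 0; 0 0 -0.05 0 0; 0 0 0 0 0")

```text
time: 5.95
tcp_pos: [0.5142, 0.1381, 0.1762]
tcp_rot: [[-0.969, 0.246, -0.009], [0.246, 0.969, -0.001], [0.008, -0.003, -1.0]]
force: [-0.6, -0.1, -1.7]
opening: 0.597
finger_force: 12.0
```

Run:
```python
from h import *
d=snap("wrist"); save(d,"w2.png",k=1.5); s=env.observe(); print(s["tcp_pos"],s["time"],s["force"],np.degrees(np.arctan2(s["tcp_rot"][1][1],s["tcp_rot"][0][1])))
np.save("w2.npy",d,allow_pickle=True)
```

```text
[0.51496181 0.13758341 0.17772375] 6.0 [ 0.24299292  0.59702857 -2.07221139] 75.65932757377593
```

View pics/w2.png

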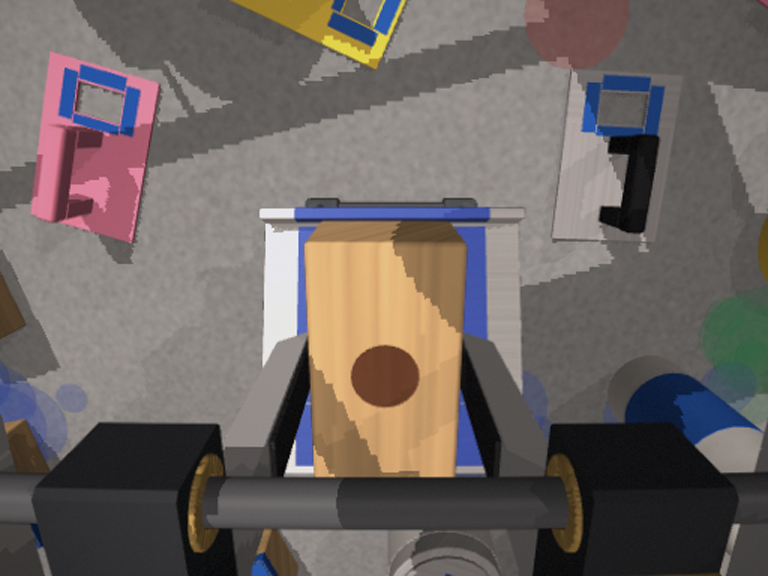

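Wrist view: the block is held between the fingers, with its near top edge at (306–466, 240). The lip's top edge runs from (260,213) to (524,213) and is level with the block.

Run:
```python
from h import *
d=np.load("w2.npy",allow_pickle=True).item()
a=np.array([.970,-.2427]);b=np.array([.2427,.970])
def f(n,uv,z):
    P=plane(d,np.array(uv)/1.5,z)[:,:2]; print(n,"q",(P@a).round(4),"p",(P@b).round(4), "mid p",(P@b).mean().round(4))
f("lip outer top",[[260,210],[524,210]],.095)
f("lip inner top",[[262,219],[522,219]],.096)
f("plate edge z~.1",[[263,300],[522,300]],.1)
f("block top near",[[306,241],[466,241]],.177-.012+.046)
f("bore",[[351,376],[419,376]],.177-.012+.046)
s=env.observe();print("tcp",s["tcp_pos"][:2]@a,s["tcp_pos"][:2]@b)
im=d["pixels"]; v=np.arange(138,158,1)
for c in(185,335): 
    P=pts(d,np.c_[np.full(len(v),c),v]); print(np.c_[v,P[:,:2]@a,P[:,2]].round(4).tolist())
```

```text
lip outer top q [0.4225 0.4232] p [0.1886 0.3375] mid p 0.2631
lip inner top q [0.4275 0.4281] p [0.1897 0.3364] mid p 0.2631
plate edge z~.1 q [0.4742 0.4748] p [0.1879 0.3386] mid p 0.2633
block top near q [0.4181 0.4183] p [0.2328 0.2867] mid p 0.2597
bore q [0.468  0.4681] p [0.2468 0.2715] mid p 0.2592
tcp 0.4661214626276241 0.25843713663024565
[[138.0, 0.4325, 0.0005], [139.0, 0.4218, 0.0944], [140.0, 0.4226, 0.0949], [141.0, 0.4234, 0.0951], [142.0, 0.4243, 0.0946], [143.0, 0.4249, 0.0968], [144.0, 0.4258, 0.0961], [145.0, 0.4268, 0.0949], [146.0, 0.4278, 0.094], [147.0, 0.4293, 0.0898], [148.0, 0.4307, 0.0863], [149.0, 0.4319, 0.0843], [150.0, 0.4328, 0.0844], [151.0, 0.4337, 0.0845], [152.0, 0.4345, 0.0846], [153.0, 0.4352, 0.0859], [154.0, 0.4361, 0.0858], [155.0, 0.4372, 0.0845], [156.0, 0.4379, 0.0859], [157.0, 0.4387, 0.0862]]
[[138.0, 0.4332, 0.0009], [139.0, 0.4223, 0.0947], [140.0, 0.4231, 0.0957], [141.0, 0.4239, 0.0953], [142.0, 0.4248, 0.0955], [143.0, 0.4256, 0.0959], [144.0, 0.4264, 0.0959], [145.0, 0.4273, 0.0957], [146.0, 0.4287, 0.0922], [147.0, 0.43, 0.0891], [148.0, 0.4313, 0.0862], [149.0, 0.4327, 0.0832], [150.0, 0.4333, 0.0846], [151.0, 0.4342, 0.0849], [152.0, 0.4352, 0.0842], [153.0, 0.4357, 0.0865], [154.0, 0.4365, 0.0867], [155.0, 0.4376, 0.0856], [156.0, 0.4382, 0.0871], [157.0, 0.4394, 0.0858]]
```

>>> step_arm(deltas="0.019 0.015 -0.07 0 0; 0 0 -0.07 0 0; 0 0 -0.06 0 0; 0 0 -0.05 0 0; 0 0 -0.02 0 0; 0 0 -0.02 0 0; 0 0 0 0 0", squeeze=6)

```text
time: 6.58
tcp_pos: [0.5202, 0.1414, 0.1229]
tcp_rot: [[-0.969, 0.247, -0.002], [0.247, 0.969, -0.0], [0.002, -0.001, -1.0]]
force: [-1.2, 0.4, -0.5]
opening: 0.594
finger_force: 6.0
```

>>> step_arm(deltas="0 0 -0.015 0 0; 0 0 -0.015 0 0; 0 0 -0.01 0 0; 0 0 -0.01 0 0; 0 0 0 0 0")

```text
time: 7.0
tcp_pos: [0.521, 0.1419, 0.1132]
tcp_rot: [[-0.969, 0.247, 0.001], [0.247, 0.969, 0.0], [-0.001, 0.0, -1.0]]
force: [-1.6, -0.4, -1.4]
opening: 0.593
finger_force: 6.0
```

>>> step_arm(deltas="0 0 -0.01 0 0; 0 0 -0.01 0 0; 0 0 0 0 0")

```text
time: 7.25
tcp_pos: [0.5217, 0.1417, 0.1105]
tcp_rot: [[-0.969, 0.247, 0.002], [0.247, 0.969, -0.0], [-0.002, 0.0, -1.0]]
force: [-3.0, 0.3, 5.6]
opening: 0.593
finger_force: 6.0
```

Run:
```python
from h import *
d=snap("scene"); s=env.observe();print(s["tcp_pos"],s["force"],s["ft_torque"]); save(d,"s2.png",(240,130,360,240),5)
np.save("s2.npy",d,allow_pickle=True)
d=snap("wrist"); a=np.array([.970,-.2427]);b=np.array([.2427,.970])
v,u=np.mgrid[155:310,200:315]; P=pts(d,np.c_[u.ravel(),v.ravel()]); q=P[:,:2]@a;p=P[:,:2]@b
k=(P[:,2]>.11)&(P[:,2]<.19)&(abs(p-.263)<.015)&(q>.41)&(q<.47)
ok=np.ones(k.sum(),bool);X=np.c_[q[k],p[k],np.ones(k.sum())]
for i in range(8):
    c=np.linalg.lstsq(X[ok],P[k,2][ok],rcond=None)[0]; ok=abs(P[k,2]-X@c)<.003
print(k.sum(),ok.sum(),"slopes",np.degrees(np.arctan(c[:2])),"z at q.45",c@[.45,.263,1])
```

```text
[0.52170712 0.14168414 0.11061014] [-2.23683855 -0.42886884  5.54208884] [0.06876543 0.52038173 0.06973356]
4898 4898 slopes [21.28331957 -0.02371054] z at q.45 0.1382744004413596
```

View pics/s2.png

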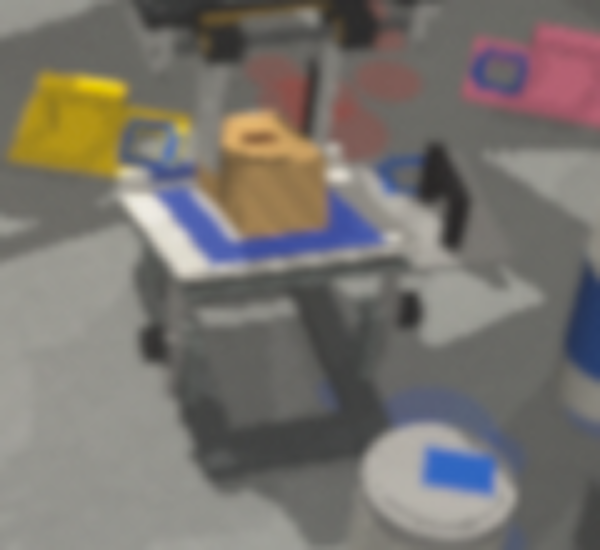

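The block lies flush on the face: its top slopes 21.3° against the face's 20.7°. It sits around (270,180) in the crop, centred, with a gap of about 6 mm to the lip. I'm sliding it down to the lip.

>>> step_arm(deltas="-0.007 0.0017 0.001 0 0; -0.007 0.0017 -0.0025 0 0; -0.007 0.0017 -0.0025 0 0; -0.003 0.001 -0.001 0 0; 0 0 0 0 0")

```text
time: 7.77
tcp_pos: [0.5168, 0.1429, 0.1092]
tcp_rot: [[-0.969, 0.247, 0.002], [0.247, 0.969, -0.0], [-0.002, 0.001, -1.0]]
force: [0.3, 0.1, 4.9]
opening: 0.593
finger_force: 6.0
```

>>> step_arm(deltas="-0.006 0.0015 -0.002 0 0; -0.006 0.0015 -0.002 0 0; 0 0 0 0 0")

```text
time: 8.02
tcp_pos: [0.5164, 0.1432, 0.1094]
tcp_rot: [[-0.969, 0.247, 0.007], [0.247, 0.969, -0.001], [-0.007, 0.001, -1.0]]
force: [4.7, -0.5, 5.3]
opening: 0.594
finger_force: 6.0
```

Force rises along the slope, so it's against the lip. Releasing and going up.

>>> step_arm(deltas="0 0 0 0 0.8; 0 0 0 0 0.8; 0 0 0 0 0.8; 0 0 0 0 0.8; 0 0 0.1 0 0.8; 0 0 0.15 0 0.8; 0 0 0.2 0 0.8; 0 0 0.1 0 0.8; 0 0 0 0 0.8; 0 0 0 0 0.8")

```text
time: 8.85
tcp_pos: [0.514, 0.1436, 0.2184]
tcp_rot: [[-0.969, 0.247, 0.002], [0.247, 0.969, 0.0], [-0.002, 0.001, -1.0]]
force: [-0.4, 0.6, -0.2]
opening: 0.797
finger_force: 0.0
```

Run:
```python
from h import *
d=snap("wrist"); save(d,"w3.png",k=1.5); s=env.observe(); print(s["tcp_pos"],s["time"],s["force"])
np.save("w3.npy",d,allow_pickle=True)
```

```text
[0.51291437 0.14357098 0.21652398] 8.9 [-0.05664419 -0.35486852 -0.84927154]
```

View pics/w3.png

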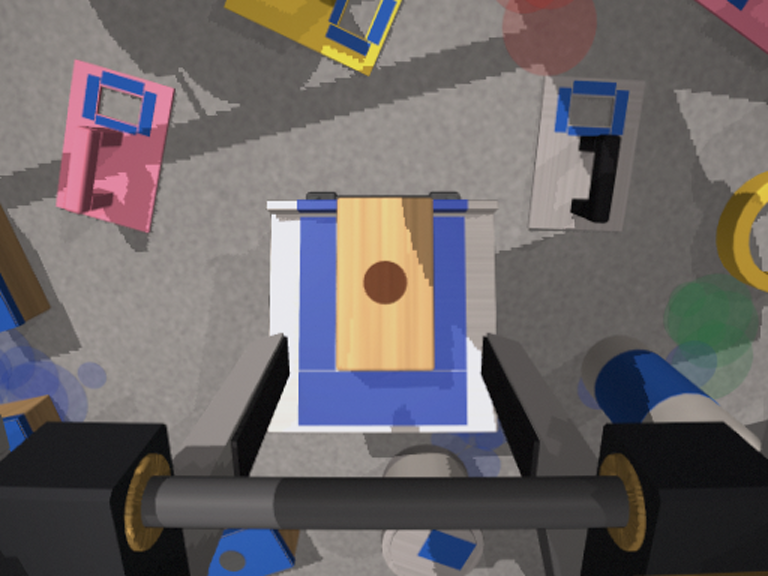

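Wrist view: the block lies on the face with its top corners at (337,197), (433,197), (434,370) and (336,370) and the bore at (385,283). It is square with the lip, which runs (268–497, 207), and central.

Run:
```python
from h import *
d=np.load("w3.npy",allow_pickle=True).item(); a=np.array([.970,-.2427]);b=np.array([.2427,.970])
v,u=np.mgrid[138:240,230:284]; P=pts(d,np.c_[u.ravel(),v.ravel()]); Q=np.c_[P[:,:2]@a,P[:,:2]@b]
X=np.c_[Q,np.ones(len(Q))]; c=np.linalg.lstsq(X,P[:,2],rcond=None)[0]; print("top plane",c,np.degrees(np.arctan(c[:2])),(P[:,2]-X@c).std())
# ray-plane
def rp(uv,c):
    r=rays(d,np.array(uv)/1.5)@d["E"][:3,:3].T; o=d["E"][:3,3]
    w=np.r_[a*c[0]+b*c[1]]; n=np.array([-w[0],-w[1],1]); t=(c[2]-n@o)/(r@n); X=o+r*t[:,None]; return np.c_[X[:,:2]@a,X[:,:2]@b,X[:,2]]
C=rp([[337,197],[433,197],[434,370],[336,370]],c); print(C.round(4),C.mean(0)); print("bore",rp([[385,283]],c))
x=(C[2]+C[3]-C[0]-C[1]);print("block yaw rel",np.degrees(np.arctan2(x[1],x[0])))
v,u=np.mgrid[150:240,205:218]; F=pts(d,np.c_[u.ravel(),v.ravel()]); Q=np.c_[F[:,:2]@a,F[:,:2]@b];X=np.c_[Q,np.ones(len(Q))];f=np.linalg.lstsq(X,F[:,2],rcond=None)[0];print("face",f,np.degrees(np.arctan(f[0])), "normal gap",(c@[.45,.263,1]-f@[.45,.263,1])*np.cos(np.arctan(c[0])))
f2=np.array([.378,0,.083-.378*.4322])
E=rp([[268,210],[497,210],[497,431],[267,432]],f2);print("plate corners",E.round(4))
w=E[2]-E[1]+E[3]-E[0];print("plate yaw rel",np.degrees(np.arctan2(w[1],w[0])))
s=env.observe();R=s["tcp_rot"];print("tool y yaw",np.degrees(np.arctan2(R[1][1],R[0][1])),s["tcp_pos"])
```

```text
top plane [ 0.22190916 -0.00331974  0.04368132] [12.51171352 -0.19020633] 0.01839259767402685
[[0.4149 0.2379 0.135 ]
 [0.4152 0.2919 0.1349]
 [0.5115 0.2926 0.1562]
 [0.5112 0.2362 0.1563]] [0.46321337 0.26462732 0.14559411]
bore [[0.46239173 0.26462254 0.1454118 ]]
block yaw rel -0.2954854849192647
face [ 0.21408628  2.91198865 -0.6383022 ] 12.083831311387506 normal gap -0.07929340034120907
plate corners [[0.4293 0.1862 0.0819]
 [0.4301 0.3402 0.0822]
 [0.5667 0.3372 0.1338]
 [0.5666 0.1872 0.1338]]
plate yaw rel -0.42648466582032796
tool y yaw 75.723092217812 [0.51291437 0.14357098 0.21652398]
```

>>> step_arm(deltas="-0.009 0.17 0 -0.002 0.5; -0.009 0.17 0 -0.002 0.5; -0.009 0.17 0 -0.002 0.5; -0.009 0.17 0 0 0.5; -0.009 0.173 0 0 0.5; 0 0 0 0 0.5; 0 0 -0.15 0 0.5; 0 0 -0.15 0 0.5; 0 0 -0.15 0 0.5; 0 0 0 0 0.5; 0 0 0 0 0.5")

```text
time: 9.82
tcp_pos: [0.5023, 0.313, 0.1244]
tcp_rot: [[-0.959, 0.283, -0.007], [0.283, 0.959, -0.003], [0.006, -0.004, -1.0]]
force: [-0.1, -0.3, 1.0]
opening: 0.505
finger_force: 0.0
```

Run:
```python
from h import *
d=snap("wrist"); s=env.observe(); R=s["tcp_rot"];print(s["tcp_pos"],s["time"],s["force"],np.degrees(np.arctan2(R[1][1],R[0][1])))
v,u=np.mgrid[100:340,180:340]; P=pts(d,np.c_[u.ravel(),v.ravel()]); k=(P[:,2]>.045)&(P[:,2]<.056)&(np.hypot(P[:,0]-.504,P[:,1]-.314)<.045)
print(k.sum(),cv2.minAreaRect((P[k,:2]*1000).astype(np.float32)),np.median(P[k,2]))
d=np.load("w3.npy",allow_pickle=True).item(); a=np.array([.970,-.2427]);b=np.array([.2427,.970])
v,u=np.mgrid[145:235,232:282]; P=pts(d,np.c_[u.ravel(),v.ravel()]); P=P[(P[:,2]>.1)&(P[:,2]<.18)]; Q=np.c_[P[:,:2]@a,P[:,:2]@b]
X=np.c_[Q,np.ones(len(Q))]; c=np.linalg.lstsq(X,P[:,2],rcond=None)[0]; print("top plane",np.degrees(np.arctan(c[:2])),(P[:,2]-X@c).std(), "z@mid",c@[.4627,.264,1])
```

```text
[0.50410641 0.3136727  0.12705811] 9.8667 [ 0.2804393  -1.16238581  0.19100077] 73.54398127881835
1162 ((503.3323974609375, 314.0615539550781), (13.918387413024902, 63.318092346191406), 73.19051361083984) 0.05068927648157184
top plane [20.84121727 -0.07511825] 0.0007639887030425644 z@mid 0.1444324681433616
```

>>> step_arm(deltas="0 0.002 -0.15 0 0.5; 0 0 -0.15 0 0.5; 0 0 -0.13 0 0.5; 0 0 -0.085 0 0.5; 0 0 0 0 0.5; 0 0 0 0 0; 0 0 0 0 0; 0 0 0 0 0; 0 0 0 0 0; 0 0 0 0 0; 0 0 0 0 0; 0 0 0 0 0", squeeze=20)

```text
time: 10.87
tcp_pos: [0.5053, 0.3147, 0.0258]
tcp_rot: [[-0.959, 0.283, 0.001], [0.283, 0.959, 0.0], [-0.001, 0.0, -1.0]]
force: [-1.6, -1.9, 5.5]
opening: 0.142
finger_force: 20.0
```

>>> step_arm(deltas="0 0 0.05 0 0; 0 0 0.15 0 0; 0 0 0.2 0 0; 0 0 0.2 0 0; 0 0 0.2 0 0; 0 0 0.2 0 0; 0 0 0.05 0 0; 0 0 0 0 0; 0 0 0 0 0")

```text
time: 11.62
tcp_pos: [0.5041, 0.3144, 0.2336]
tcp_rot: [[-0.959, 0.283, -0.001], [0.283, 0.959, -0.0], [0.001, -0.001, -1.0]]
force: [-0.3, -0.4, -2.1]
opening: 0.142
finger_force: 20.0
```

>>> step_arm(deltas="0.006 -0.14 0 0.002 0; 0.006 -0.14 0 0.002 0; 0.006 -0.14 0 0.002 0; 0.006 -0.14 0 0 0; 0.006 -0.14 0 0 0; 0.006 -0.154 0 0 0; 0 0 0 0 0; 0 0 0 0 0; 0 0 0 0 0")

```text
time: 12.37
tcp_pos: [0.5106, 0.1441, 0.2322]
tcp_rot: [[-0.969, 0.247, -0.004], [0.247, 0.969, 0.0], [0.004, -0.001, -1.0]]
force: [-0.3, 0.5, -2.0]
opening: 0.144
finger_force: 20.0
```

Run:
```python
from h import *
d=snap("wrist"); s=env.observe(); R=s["tcp_rot"];print(s["tcp_pos"],s["time"],s["force"],np.degrees(np.arctan2(R[1][1],R[0][1])),s["opening"])
save(d,"w4.png",k=1.5); np.save("w4.npy",d,allow_pickle=True)
```

```text
[0.51085482 0.14446886 0.23277625] 12.4167 [ 1.31086705 -0.41559294 -1.69449786] 75.76299474043626 0.14600757203326045
```

View pics/w4.png

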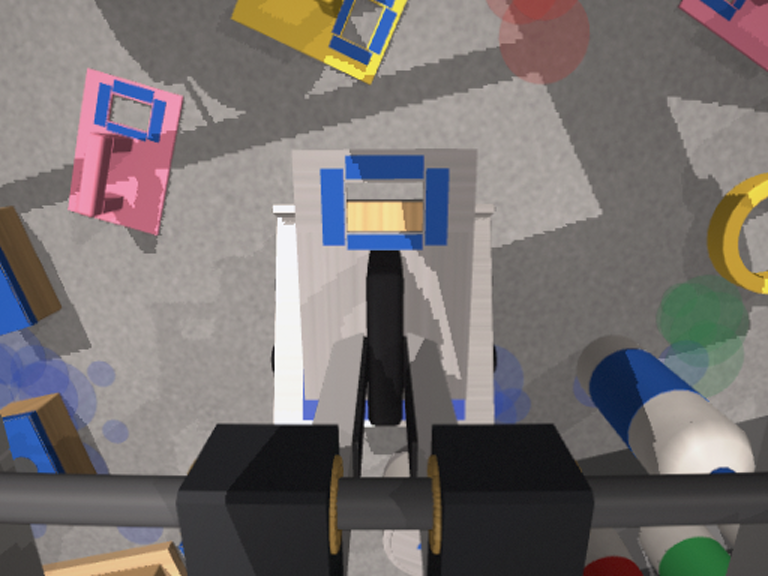

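Wrist view: the stencil is held square over the block. Its front corners are at (293,150) and (477,150), and the window at (385,203) points towards the lip. Checking tilt and centring.

Run:
```python
from h import *
d=np.load("w4.npy",allow_pickle=True).item(); a=np.array([.970,-.2427]);b=np.array([.2427,.970])
uv=[(u,v) for v in range(102,230) for u in list(range(202,212))+list(range(302,312))]+[(u,v) for v in range(168,180) for u in range(205,240)]
P=pts(d,np.array(uv)); P=P[(P[:,2]>.17)&(P[:,2]<.25)]; Q=np.c_[P[:,:2]@a,P[:,:2]@b]; X=np.c_[Q,np.ones(len(Q))]
ok=np.ones(len(X),bool)
for i in range(6): c=np.linalg.lstsq(X[ok],P[ok,2],rcond=None)[0]; ok=abs(P[:,2]-X@c)<.003
print(len(ok),ok.sum(),"tilt",np.degrees(np.arctan(c[:2])))
s=env.observe();t=s["tcp_pos"];tq,tp=t[:2]@a,t[:2]@b;print("tcp q p",tq,tp)
w=a*c[0]+b*c[1]; n=np.array([-w[0],-w[1],1])
r=rays(d,np.array([[293,150],[477,150],[385,190.],[385,216]])/1.5)@d["E"][:3,:3].T;o=d["E"][:3,3];W=o+r*((c[2]-n@o)/(r@n))[:,None]
print("front corners q,p,z",np.c_[W[:,:2]@a,W[:,:2]@b,W[:,2]].round(4)); print("z under tcp",c@[tq,tp,1]-t[2])
```

```text
2965 2965 tilt [-0.15933056 -0.00173064]
tcp q p 0.4604665878158195 0.2641192606316149
front corners q,p,z [[0.3842 0.2249 0.2107]
 [0.3846 0.3041 0.2107]
 [0.4015 0.2644 0.2106]
 [0.413  0.2643 0.2106]]
z under tcp -0.022327937517869517
```

>>> step_arm(deltas="0.008 -0.002 -0.06 0 0; 0 0 -0.06 0 0; 0 0 -0.05 0 0; 0 0 -0.03 0 0; 0 0 -0.02 0 0; 0 0 -0.01 0 0; 0 0 0 0 0", squeeze=6)

```text
time: 13.0
tcp_pos: [0.5132, 0.1434, 0.1881]
tcp_rot: [[-0.969, 0.247, -0.001], [0.247, 0.969, -0.0], [0.001, -0.0, -1.0]]
force: [-1.5, -0.4, -1.1]
opening: 0.148
finger_force: 6.0
```

>>> step_arm(deltas="0 0 -0.015 0 0; 0 0 -0.015 0 0; 0 0 -0.015 0 0; 0 0 -0.01 0 0; 0 0 0 0 0")

```text
time: 13.42
tcp_pos: [0.5131, 0.1434, 0.1772]
tcp_rot: [[-0.969, 0.247, -0.001], [0.247, 0.969, 0.0], [0.001, -0.0, -1.0]]
force: [-2.0, 0.4, 1.4]
opening: 0.148
finger_force: 6.0
```

>>> step_arm(deltas="0 0 -0.01 0 0; 0 0 -0.01 0 0; 0 0 -0.005 0 0; 0 0 0 0 0")

```text
time: 13.75
tcp_pos: [0.513, 0.1435, 0.1725]
tcp_rot: [[-0.969, 0.247, -0.001], [0.247, 0.969, 0.0], [0.001, 0.0, -1.0]]
force: [-3.5, 1.6, 3.5]
opening: 0.149
finger_force: 6.0
```

```bash
cat > chk.py <<'E'
from h import *
d=snap("wrist"); a=np.array([.970,-.2427]);b=np.array([.2427,.970])
s=env.observe();t=s["tcp_pos"];tq,tp=t[:2]@a,t[:2]@b;print("tcp q p",tq,tp,t,s["force"],s["ft_torque"],s["time"])
uv=np.array([(u,v) for v in range(90,260) for u in range(190,325)]); P=pts(d,uv); Q=np.c_[P[:,:2]@a,P[:,:2]@b]
k=(P[:,2]>.11)&(P[:,2]<.19)&(abs(abs(Q[:,1]-.2645)-.032)<.004)&(abs(Q[:,0]-.45)<.05)
X=np.c_[Q[k],np.ones(k.sum())];z=P[k,2];ok=np.ones(len(X),bool)
for i in range(12): c=np.linalg.lstsq(X[ok],z[ok],rcond=None)[0]; e=abs(z-X@c); ok=e<max(.003,np.median(e)*1.5)
print(len(ok),ok.sum(),"tilt",np.degrees(np.arctan(c[:2])),"gap sheet top over block top (exp .003)",(c@[.45,.264,1]-(.1443+.3807*(.45-.4627)))*np.cos(np.arctan(c[0])))
h=cv2.cvtColor(d["pixels"],cv2.COLOR_RGB2HSV)[uv[:,1],uv[:,0]]
m=(abs(P[:,2]-np.c_[Q,np.ones(len(Q))]@c)<.004)&(Q[:,0]<.47)&(abs(Q[:,1]-.2645)<.06)
g=Q[m]; L=np.c_[(g[:,0]-.4627+.0011)/np.cos(np.arctan(c[0])),g[:,1]]; print("sheet lower edge x rel block mid (exp -.060)",np.percentile(L[:,0],.3),"p range mid",np.percentile(L[:,1],.5),np.percentile(L[:,1],99.5))
r=m&(h[:,0]>100)&(h[:,0]<130)&(h[:,1]>90)
print("ring (exp -35, 264)",cv2.minAreaRect((np.c_[(Q[r,0]-.4616)/np.cos(np.arctan(c[0])),Q[r,1]]*1000).astype(np.float32)))
np.save("last.npy",d,allow_pickle=True); import sys
if len(sys.argv)>1: save(d,sys.argv[1],k=1.5)
E
python3 chk.py
```

```text
tcp q p 0.4629556769078464 0.263748309234313 [0.51317967 0.14350475 0.17266715] [-4.18384073  1.22250742  2.77051784] [ 0.22727249  0.7599043  -0.00249383] 13.8
3070 3070 tilt [1.77522923e+01 7.04554316e-03] gap sheet top over block top (exp .003) 0.005282928198441181
sheet lower edge x rel block mid (exp -.060) -0.06329531871217502 p range mid 0.22452741569193127 0.30376572156380033
ring (exp -35, 264) ((-40.50617980957031, 264.2779235839844), (55.334964752197266, 41.292030334472656), 89.6689453125)
```

>>> step_arm(deltas="0.003 -0.001 -0.006 0 0; 0.002 0 -0.006 0 0; 0.002 -0.001 -0.004 0 0; 0 0 0 0 0; 0 0 0 0 0")

```text
time: 14.22
tcp_pos: [0.5144, 0.1432, 0.1699]
tcp_rot: [[-0.969, 0.247, -0.001], [0.247, 0.969, 0.0], [0.001, 0.0, -1.0]]
force: [-6.4, 1.8, 5.7]
opening: 0.147
finger_force: 6.0
```

```bash
python3 chk.py
```

```text
tcp q p 0.4642489622287217 0.2637441694732755 [0.5144334  0.14318679 0.16994579] [-5.56364857  1.66186469  5.01759915] [ 3.09133703e-01  1.24798060e+00 -2.41875345e-05] 14.2667
3119 3119 tilt [18.81369934 -0.04001495] gap sheet top over block top (exp .003) 0.0033083258995208254
sheet lower edge x rel block mid (exp -.060) -0.06364513035890383 p range mid 0.22461602712513282 0.3039789006897536
ring (exp -35, 264) ((-36.79627227783203, 273.3102722167969), (81.12809753417969, 50.568477630615234), 72.02973937988281)
```

>>> step_arm(deltas="-0.005 0.001 0 0 0; -0.005 0.001 -0.002 0 0; 0 0 -0.002 0 0; 0 0 0 0 0", squeeze=5)

```text
time: 14.6
tcp_pos: [0.5127, 0.1436, 0.1686]
tcp_rot: [[-0.969, 0.247, -0.0], [0.247, 0.969, 0.0], [0.0, 0.0, -1.0]]
force: [-3.9, 1.3, 3.1]
opening: 0.149
finger_force: 5.0
```

```bash
python3 chk.py w5.png
```

```text
tcp q p 0.4625094625403792 0.2636519292811974 [0.51272336 0.14351956 0.16867955] [-4.73485148  2.67063365  3.62379863] [ 0.34664711  0.87779811 -0.05524404] 14.65
3052 3052 tilt [20.44873186 -0.02684908] gap sheet top over block top (exp .003) 0.0021579524180231602
sheet lower edge x rel block mid (exp -.060) -0.06454314273972829 p range mid 0.22450625021578682 0.30400719940088206
ring (exp -35, 264) ((-38.07775115966797, 273.078857421875), (80.42523193359375, 50.57306671142578), 72.8741455078125)
```

View pics/w5.png

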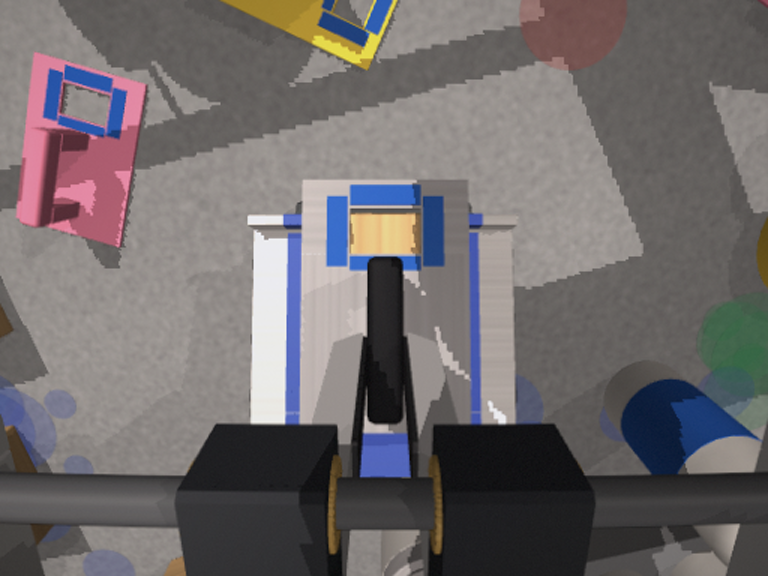

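Wrist view: the sheet lies flush at 20.4°, with its front corners at (302,180) and (468,180). The window (350–420, 207–256) is filled with bare wood. Checking its x offset more exactly and whether the block is still at the lip.

Run:
```python
from h import *
d=np.load("last.npy",allow_pickle=True).item(); a=np.array([.970,-.2427]);b=np.array([.2427,.970])
t=np.tan(np.radians(20.7))
def rp(uv,q0,z0):
    r=rays(d,np.array(uv,float)/1.5)@d["E"][:3,:3].T;o=d["E"][:3,3];n=np.array([*(-t*a),1]);P0=np.array([*(a*q0),z0])
    W=o+r*((n@(P0-o))/(r@n))[:,None]; return np.c_[(W[:,:2]@a-q0)/np.cos(np.radians(20.7)),W[:,:2]@b].round(4)
sink=.0015
print("sheet front",rp([[302,180],[468,180]],.4616,.1471-sink)); print("window x",rp([[385,205],[385,257],[349,230],[421,230]],.4616,.1471-sink))
print("lip inner top edge",rp([[252,228],[514,228]],.4322,.083-sink+0.0))
im=d["pixels"]; print(im[132:176:1,256].tolist()[:14], im[168:176,256].tolist())
P=pts(d,[[256,v] for v in range(134,150)]); Q=P[:,:2]@a; print(np.c_[range(134,150),Q,P[:,2],P[:,2]-(.1471-sink+t*(Q-.4616))].round(4).tolist())
s=snap("scene"); save(s,"s3.png",(255,140,345,215),6)
```

```text
sheet front [[-0.0647  0.2243]
 [-0.0643  0.3046]]
window x [[-0.0522  0.2644]
 [-0.027   0.2643]
 [-0.0401  0.2471]
 [-0.0399  0.2816]]
lip inner top edge [[-0.0007  0.1871]
 [ 0.      0.3393]]
[[54, 106, 199], [54, 106, 199], [55, 106, 200], [53, 103, 196], [86, 108, 170], [196, 185, 180], [188, 176, 173], [80, 76, 74], [88, 87, 85], [93, 88, 83], [141, 115, 82], [233, 198, 135], [234, 212, 145], [234, 212, 143]] [[230, 205, 148], [202, 189, 176], [149, 154, 173], [27, 38, 59], [29, 27, 29], [33, 32, 34], [38, 37, 37], [41, 39, 41]]
[[134.0, 0.4108, 0.1275, 0.0011], [135.0, 0.4116, 0.1274, 0.0007], [136.0, 0.4124, 0.1268, -0.0001], [137.0, 0.4131, 0.1267, -0.0006], [138.0, 0.3817, 0.3689, 0.2535], [139.0, 0.4147, 0.1255, -0.0023], [140.0, 0.4309, 0.014, -0.12], [141.0, 0.4321, 0.0132, -0.1212], [142.0, 0.417, 0.1249, -0.0039], [143.0, 0.4176, 0.1259, -0.003], [144.0, 0.4181, 0.1274, -0.0018], [145.0, 0.4186, 0.1285, -0.0008], [146.0, 0.4193, 0.1288, -0.0009], [147.0, 0.4202, 0.1275, -0.0024], [148.0, 0.4211, 0.1271, -0.0032], [149.0, 0.4216, 0.1284, -0.0021]]
```

View pics/s3.png

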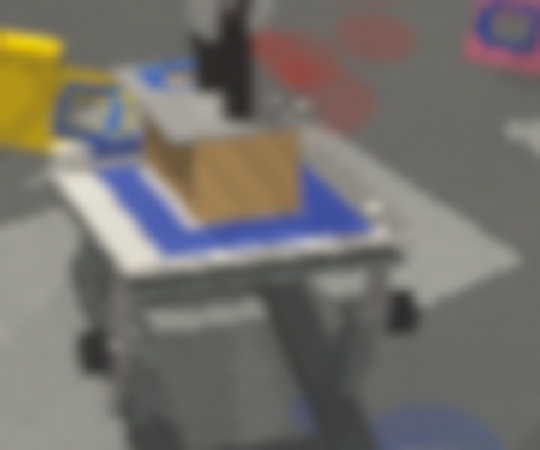

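Scene crop: the block sits on the plate with the stencil on top. The numbers put the sheet 4–5 mm too far towards the lip, because it slipped in the light grip; the block's end is still at the lip. I'll grip harder, unload, shift uphill 4.5 mm and press again.

>>> step_arm(deltas="0 0 0 0 0; 0 0 0 0 0; -0.003 0.001 0.01 0 0; -0.003 0.001 0.01 0 0; 0 0 0 0 0; 0.01 -0.0025 0.004 0 0; 0.01 -0.0025 0.004 0 0; 0 0 0 0 0; 0 0 0 0 0", squeeze=25)

```text
time: 15.45
tcp_pos: [0.5159, 0.1426, 0.1742]
tcp_rot: [[-0.969, 0.247, 0.0], [0.247, 0.969, -0.0], [-0.0, -0.0, -1.0]]
force: [-0.6, 0.9, -2.0]
opening: 0.144
finger_force: 25.0
```

```bash
cat > chk2.py <<'E'
from h import *
import sys
exec(open("chk.py").read().split("h=cv2")[0])
tt=c[0]; o=d["E"][:3,3]; n=np.array([*(-a*c[0]-b*c[1]),1])
def rp(uv):
    r=rays(d,np.array(uv,float))@d["E"][:3,:3].T; W=o+r*((c[2]-n@o)/(r@n))[:,None]; return np.c_[(W[:,:2]@a-.4616)/np.cos(np.arctan(tt)),W[:,:2]@b]
H=cv2.cvtColor(d["pixels"],cv2.COLOR_RGB2HSV); m=cv2.inRange(H,(100,90,60),(130,255,255)); m[:,:200]=0;m[:,310:]=0;m[:100]=0;m[185:]=0
n_,lab,st,_=cv2.connectedComponentsWithStats(m); C=np.argwhere(m>0)[:,::-1]; W=rp(C); k=(abs(W[:,1]-.264)<.031)&(W[:,0]<-.01)
print("ring x range (exp -.0555..-.0145)",np.percentile(W[k,0],[.5,99.5]),"p",np.percentile(W[k,1],[.5,99.5]))
g=d["pixels"][:,:,:].astype(int).sum(2)
for col in (245,256,268): 
    Z=pts(d,[[col,v] for v in range(100,180)]); zz=(Z[:,2]<.06)&(Z[:,2]>-.02); print("rows below .06",col,(np.nonzero(zz)[0]+100).tolist()[-6:])
E
python3 chk2.py
```

```text
tcp q p 0.46563785832228444 0.26351735900181705 [0.51572583 0.14262959 0.17414649] [-0.46072346 -0.04656083 -2.14918777] [ 0.00736889 -0.0243629   0.05623747] 15.5
3093 3093 tilt [20.35839086 -0.02300393] gap sheet top over block top (exp .003) 0.006211736754759526
ring x range (exp -.0555..-.0145) [-0.05863726 -0.01791583] p [0.2363938  0.29172189]
rows below .06 245 [114, 115, 116, 117, 118, 119]
rows below .06 256 [114, 115, 116, 117, 118, 119]
rows below .06 268 [114, 115, 116, 117, 118, 119]
```

>>> step_arm(deltas="0.003 -0.001 -0.008 0 0; 0.003 -0.001 -0.008 0 0; 0.002 0 -0.004 0 0; 0 0 0 0 0; 0 0 0 0 0", squeeze=12)

```text
time: 15.92
tcp_pos: [0.517, 0.1424, 0.1706]
tcp_rot: [[-0.969, 0.247, -0.001], [0.247, 0.969, -0.0], [0.001, -0.0, -1.0]]
force: [-3.0, 0.1, 3.2]
opening: 0.143
finger_force: 12.0
```

```bash
python3 chk2.py
```

```text
tcp q p 0.46692224430682494 0.2636175190301064 [0.51699625 0.14241498 0.17056253] [-3.49229127  0.66126348  2.15632222] [ 0.04473246  0.63267166 -0.03948217] 15.9667
3077 3077 tilt [20.60827561 -0.09668843] gap sheet top over block top (exp .003) 0.002248101255310212
ring x range (exp -.0555..-.0145) [-0.05752019 -0.0160912 ] p [0.23641039 0.29181344]
rows below .06 245 [114, 115, 116, 117, 118, 119]
rows below .06 256 [114, 115, 116, 117, 118, 119]
rows below .06 268 [114, 115, 116, 117, 118, 119]
```

>>> step_arm(deltas="0 0 -0.003 0 0; 0 0 -0.003 0 0; 0 0 0 0 0; 0 0 0 0 0")

```text
time: 16.3
tcp_pos: [0.5172, 0.1424, 0.1697]
tcp_rot: [[-0.969, 0.247, -0.0], [0.247, 0.969, -0.0], [0.0, -0.0, -1.0]]
force: [-5.6, -0.6, 6.4]
opening: 0.149
finger_force: 12.0
```

```bash
python3 chk2.py
```

```text
tcp q p 0.46711495807180037 0.2635879211919087 [0.51717603 0.14233948 0.16965177] [-4.67265267e+00 -3.44432572e-03  5.14413325e+00] [-0.02455065  0.89720045  0.00766059] 16.35
3081 3081 tilt [20.81806302 -0.06558566] gap sheet top over block top (exp .003) 0.0012856952868157499
ring x range (exp -.0555..-.0145) [-0.05663629 -0.01580594] p [0.23644403 0.29187237]
rows below .06 245 [114, 115, 116, 117, 118, 119]
rows below .06 256 [114, 115, 116, 117, 118, 119]
rows below .06 268 [114, 115, 116, 117, 118, 119]
```

>>> step_arm(deltas="-0.0024 0.0006 -0.001 0 0; -0.001 0 -0.001 0 0; 0 0 0 0 0")

```text
time: 16.6
tcp_pos: [0.5171, 0.1424, 0.1697]
tcp_rot: [[-0.969, 0.247, 0.002], [0.247, 0.969, -0.0], [-0.002, 0.0, -1.0]]
force: [-3.7, -0.9, 6.4]
opening: 0.146
finger_force: 12.0
```

```bash
python3 chk2.py
```

```text
tcp q p 0.4670701677431102 0.2635849339503044 [0.51713185 0.14234746 0.16968495] [-3.80664027 -0.04520736  6.25896806] [-0.07458835  0.59427154 -0.01117665] 16.65
3068 3068 tilt [20.78965966 -0.04416782] gap sheet top over block top (exp .003) 0.0012853079173333198
ring x range (exp -.0555..-.0145) [-0.05730064 -0.01578455] p [0.23644935 0.2918632 ]
rows below .06 245 [114, 115, 116, 117, 118, 119]
rows below .06 256 [114, 115, 116, 117, 118, 119]
rows below .06 268 [114, 115, 116, 117, 118, 119]
```

>>> step_arm(deltas="-0.003 0.0008 -0.0005 0 0; -0.002 0.0004 -0.0005 0 0; 0 0 0 0 0; 0 0 0 0 0")

```text
time: 16.98
tcp_pos: [0.5171, 0.1423, 0.1699]
tcp_rot: [[-0.969, 0.247, 0.004], [0.247, 0.969, -0.001], [-0.004, 0.0, -1.0]]
force: [-1.2, -1.8, 5.4]
opening: 0.148
finger_force: 12.0
```

```bash
python3 chk2.py
```

```text
tcp q p 0.4669975355152838 0.263591434997688 [0.51706296 0.1423714  0.1699127 ] [-2.32866825 -1.02802866  6.69459126] [-0.23938712  0.2705061   0.01523931] 17.0333
3071 3071 tilt [ 2.08673550e+01 -9.05659055e-03] gap sheet top over block top (exp .003) 0.001551280060571959
ring x range (exp -.0555..-.0145) [-0.05731371 -0.0158345 ] p [0.23643645 0.29182431]
rows below .06 245 [114, 115, 116, 117, 118, 119]
rows below .06 256 [114, 115, 116, 117, 118, 119]
rows below .06 268 [114, 115, 116, 117, 118, 119]
```

```bash
python3 -c "
from workcell import env
print(env.job_done())"
```

```text
the job is handed in; nothing more can be done
None
```

The job is handed in at about 17 s: the block lies on the stand face with its end at the lip (about 1.5 mm off mid-width), and the gripped stencil presses flush on it at about 8 N, within about 1 mm of centre, window towards the lip.

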